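# Set the length stop and load a blank on the bevel sled

### The arm

A 6-joint arm with a two-finger parallel gripper is mounted at the origin on the work surface. World frame = base frame: x ahead of the robot, y to its left, z up, the work surface at z = 0. Lengths are in mm, angles in rad, forces in N, time in s.
With the tool pointing down it reaches from about 300 to 775 mm from the base axis. Payload 14.6 kg.
Tool frame: the origin (TCP) lies at the very end of the fingers, on their centre line; the grasp point (between the pads) lies 19 mm behind it; z points along the fingers, y is the line along which they close (so a half turn about z gives the same grasp; the last joint's range is limited). The gripper opens to 94 mm and grips with 3 to 60 N. Pads are 16 mm wide; open, the fingers measure 119 mm over their backs; the gripper's body (75 mm by 177 mm) begins 78 mm behind the grasp point.
Start: joints at [1.266, 0.3, 1.521, -0, 1.321, -0.067], TCP at [129.559, 534.513, 205.446] pointing down, gripper open.
Joint ranges: [-3.03, 3.03], [-0.79, 2.21], [0.23, 2.52], [-1.04, 4.18], [0, 3.07], [-2.55, 2.55]. Speed limits (rad/s): [2.22, 2.22, 2.57, 3.14, 3.14, 3.14].

### API

Orientations are given as [roll, pitch, yaw] about the fixed x, y, z axes, in that order (R = Rz(yaw) Ry(pitch) Rx(roll)).
In Python, from cell import read_state, viewer, manip, models gives the robot as it stands.
- The arm moves only by the tool carry_out, never from a script. Its argument "deltas" is a list of rows, each an object with "dp": the shift along the tool's x, y, z in mm, a list of three; "roll": the turn about the tool's z in degrees; "gripper": the opening, from -1 (shut) to 1 (fully open), so that 0 is half open. In form: [{"dp": [tx, ty, tz], "roll": roll, "gripper": gripper}, ...]. A call has 1 to 12 rows; each row is the pose to reach, as a shift and turn from the pose commanded when the call began, along the tool's axes at that moment; what a row does not reach only later rows make up. A row lasts 1/12 s, in which the tool goes at most 41.7 mm and 7.16 degrees, less where a joint would pass 70% of its speed; a pose out of reach is approached as far as the arm can. A call with a gripper value outside its range is refused whole. The fingers move at their own pace and stop on an object; "newtons" is the grip in N (left out, the last holds). Time passes only in rows, so rows that repeat a pose let the fingers close. It gives the time, the measured TCP pose, the force, the opening and the grip force at its end, in the units of the state.
- read_state(): the state, without advancing time (a new reading comes with each control period).
- viewer.camera(name): name is "scene" or "side" or "wrist"; returns the picture (420x560x3 uint8, red, green, blue); there is no depth.
- viewer.camera_params(name): a dict with "fovy" (degrees; the focal length in pixels is half the picture's height over the tangent of half this angle, whatever the lens; pixels are square), "cx", "cy" (the principal point, pixels), "k1" (the pictures are not rectified: a ray, as slopes to the right and down, at radius r is drawn at 1 + k1 r^2 times it, then the intrinsics apply), "eye" and "attitude" of the camera in the world; the wrist camera has in their place "T_tool_cam" (4x4, takes a point from camera to tool coordinates, whose origin is the TCP and whose axes are the flange's). Camera axes: x right, y up, looking along -z (the intrinsics and any distortion apply to the point x, -y, -z); pixel columns grow to the right and rows downward; lengths in mm; the calibration is good to about 2 mm. A picture is of the moment at which its call begins: read the wrist's pose just before it. camera_params takes no time and is no camera call.
- manip.sign_off(): hands the job in; it is judged then, once.
Trained networks look in the newest picture that a camera, given by its name, has taken for a name from the list of things; names that differ only in an ending like _2 or _b are one class to them, and where a whole thing is asked for, a point or a joint stands for the part that bears it (a point fixed in the world has none). Each returns a list of dicts, best first, with "p" (0 to 1); they miss things now and then, are a little off and sometimes report something else, mostly with a low value. They report only what shows in the picture. A call takes as long as a camera call. They do not tell look-alikes from the thing itself.
- models.cut_out(camera, label): "region" (420x560 bool, what is visible of it) and "box" ([left, top, right, bottom] in pixels, round what is visible of it).
The state is a dict: "clock": time; "joints": joint angles; "qd": joint speeds; "effort": joint torques, N m; "eef_pos": TCP position; "eef_rot": TCP orientation; "wrist_force": force on the tool from outside, world axes, zero at the start; "moment": the same for the moment, N m; "finger_gap": finger opening in mm; "finger_force": force on a finger pad.
Only numpy, scipy, OpenCV 4.12 (cv2) and the standard library are available. Lean on these libraries where they do the work, as an engineer would, in place of code of your own. Each camera call takes 0.05 s, during which the arm holds its last target. There are 200 camera calls.

### The job

Get the bevel sled on the saw ready for the next cut. First draw its telescoping length stop out of the tube, down the slope, until the lock button clicks out; then push the big hardwood blank from the saw table up the sloping bed until its end rests squarely against the stop and its long side lies along the fence, and leave it there. Do not disturb the other tools and offcuts.

Things in the scene. Friction and masses are not known exactly. Their poses are not given: they have to be found in the camera images.
- bed: Sloping plywood bed of the bevel sled, fixed on the saw table (world z = 0), 170 x 460 mm, rising 8 degrees from its toe (low end, level with the table, no step). Place and yaw differ each run. Origin: on the bed's face at the toe edge, in line with the stop. Axes: x across the bed to the fence (face from -100 to +70 mm), y up the slope, z square off the face.
- fence (a point): Fence of the bed: dark wooden strip standing 26 mm off the bed's face, along the side farther from the robot. This point is on its inner face, 13 mm up, half-way along; the inner face is the plane x = +50 mm of the bed and runs from bed y = 20 to 320 mm. Axes as the bed's.
- tube_mouth (a point): Mouth of the fixed 28 mm square dark steel tube that holds the length stop, at its centre, 18 mm off the bed's face, bed y = 325 mm. The tube runs on up the bed to y = 455 mm; its top is 32 mm off the face (35 at its straps). The lock-button hole is in its top, 20 mm from the mouth. Axes as the bed's.
- blade (a point): Top of the saw blade, 55 mm above the table, at rest, beyond the fence. Blade, plywood guard and riving knife stand in one upright plane across the bed's y, reaching from 105 mm before to 165 mm beyond this point along bed x, up to 125 mm above the table. Keep clear.
- stop_bar (a joint): Travel (m) of the telescoping length stop, a 20 mm square aluminium bar with a stop plate on its end, drawn out of the tube down the slope (along -y of the bed). 0 = right in (plate front at bed y = 280 mm); ends at 0.081 (plate front at bed y = 199 mm), where the lock button springs out. It slides stiffly (about 4 N), stays where it is left, starts at 0 to 0.03.
- stop_tab (a point): Grip point of the length stop: middle of its finger tab, 58 mm off the bed's face, bed x = 0; moves with it. The tab is an upright flat 44 mm wide across the bed, 10 mm thick along it, its top 74 mm off the face. The stop plate below is 80 mm wide, 10 mm thick, 2 to 42 mm off the face; behind it the bar's top is 28 mm off. With the stop right in, the tube's mouth is 35 mm behind the plate.
- stop_face (a point): Middle of the front (downhill) face of the stop plate, 16 mm off the bed's face: the blank is to rest against this face, which is square to the bed's y. Moves with the stop; axes as the bed's.
- lock_button (a joint): Lock button, 12 mm, steel, in the top of the stop's bar: 0 = held in, hidden inside the tube; 0.008 m = sprung out through the hole in the tube's top, standing 5 mm proud. It springs out by itself once the stop is drawn out 76 mm or more, and then locks the stop (2 mm of play either way).
- blank_center (a point): Centre of the blank: plain light hardwood, 140 x 100 x 32 mm, about 0.3 kg, the largest loose piece of wood, too wide to grip. Axes: x across its width, y along its length, z up. Starts flat on the table before the toe, leading end about 25 to 80 mm short of it, within 9 degrees of the bed's line, 10 to 40 mm nearer the robot than its place along the fence. Friction holds it on the slope.
- blank: The blank itself; origin under its centre, 16 mm below point blank_center, same axes.
- offcut_a: Bystander, not to be disturbed: plain hardwood offcut, 45 x 75 x 25 mm, lying on the near side of the sloping bed. Origin under its centre.
- offcut_b: Bystander, not to be disturbed: brown hardwood offcut, 35 x 65 x 30 mm, lying beyond the blank, by the low end of the bed. Origin under its centre.
- try_square: Bystander, not to be disturbed: carpenter's square lying flat, wooden stock 100 mm and steel blade 150 mm, 18 mm high, on the near side of the bed. Origin under its centre.
- push_stick: Bystander, not to be disturbed: plywood push stick lying flat, about 260 mm long and 18 mm thick, behind the fence. Origin under its centre.
- tape_measure: Bystander, not to be disturbed: grey tape measure standing up, 72 x 38 x 66 mm, between the blank and the saw blade. Origin under its centre.
Not all that is in view belongs to the job. What is shaped like the blank but orange is not meant.

How it is judged:
By the outcome, as a careful person would: the job done as asked, in the order asked, and still so for the second after the job is handed in, with the robot touching nothing.
It also fails if it takes over 70 s, if anything falls off the work surface, if the arm or the gripper's body presses on something with over 40 N, if the wrist force passes 120 N, or if a joint passes its speed limit or range.

## Working session

There is one attempt and no reset: what is moved stays moved. The work goes in short steps, Python scripts to look and compute and a tool call to move; the robot and the scene stay as the last step left them, time stands still between calls to the robot, and variables do not carry over. Pictures are saved under pics/ and viewed, at most 10 in all, crops included, and the job is handed in when it is done.

Besides the shell and the picture viewer there is one more tool, called after ">>>" as name(argument=value, ...), one argument or row to a line, values as JSON. carry_out: Moves the arm, as the interface text tells. Its arguments: {"type":"object","properties":{"deltas":{"type":"array"},"newtons":{"type":"number"}},"required":["deltas"]}

```bash
ls; mkdir -p pics; python3 - <<'E'
from cell import read_state, viewer, manip, models
import cv2,numpy as np
s=read_state();print(s)
for c in ["scene","side","wrist"]:
    im=viewer.camera(c);cv2.imwrite(f"pics/{c}0.png",im[:,:,::-1])
    print(c,viewer.camera_params(c))
    for l in ["bed","fence","stop_tab","stop_bar","blank","offcut_a","lock_button","tube_mouth"]:
        try:
            r=models.cut_out(c,l)
            print(l,[(round(d['p'],2),d['box'],np.argwhere(d['region']).mean(0)[::-1].round(1).tolist()) for d in r[:3]])
        except Exception as e: print(l,e)
E
```

```text
pics
{'clock': 0.0, 'joints': array([ 1.26641068e+00,  3.00485236e-01,  1.52160661e+00,  3.95531276e-06,
        1.32069786e+00, -6.65966622e-02]), 'qd': array([-0.00068584, -0.00158617,  0.00016837, -0.00068542,  0.00072664,
        0.00097676]), 'effort': array([ 1.59705891e-03, -5.31809735e+01, -3.52733624e+01,  7.08385441e-02,
        2.43708916e-02, -9.34445234e-05]), 'eef_pos': array([129.47282942, 534.26212531, 204.86777786]), 'eef_rot': array([-3.14039851e+00, -8.34833897e-05,  2.90380264e+00]), 'wrist_force': array([-0.22826803,  0.1879364 , -0.21119284]), 'moment': array([-0.0271589 , -0.03109327, -0.00367978]), 'finger_force': 0.0, 'finger_gap': 94.02851232698691}
scene {'fovy': 47.646197678230706, 'cx': 281.29917286509385, 'cy': 204.98592413691728, 'k1': -0.01664508328934904, 'eye': array([1436.65038346,   81.63586185,  839.27883124]), 'attitude': array([0.84359168, 0.00267759, 1.66068876])}
bed [(0.68, [258.3, 180.5, 452.2, 243.7], [355.7, 210.5])]
fence [(0.63, [263.7, 177.1, 450.0, 239.8], [356.3, 210.6])]
stop_tab [(0.57, [366.6, 182.4, 400.4, 216.3], [377.6, 202.6])]
[... 1252 characters left out ...]
3.6]), (0.36, [234.2, 151.5, 308.3, 247.2], [268.9, 203.5])]
lock_button []
tube_mouth [(0.67, [232.8, 151.1, 308.4, 250.5], [268.8, 202.9])]
wrist {'fovy': 71.19756451939554, 'cx': 280.9804804272644, 'cy': 208.89424552909713, 'k1': 0.007162678023756212, 'T_tool_cam': array([[ 4.87538381e-04,  9.66927662e-01,  2.55050306e-01,
         7.41306303e+01],
       [ 9.99999772e-01, -3.52409066e-04, -5.75510763e-04,
        -8.91288172e-02],
       [-4.66595236e-04,  2.55050528e-01, -9.66927614e-01,
        -1.79534744e+02],
       [ 0.00000000e+00,  0.00000000e+00,  0.00000000e+00,
         1.00000000e+00]])}
bed []
fence []
stop_tab []
stop_bar []
blank []
offcut_a []
lock_button []
tube_mouth []
```

View pics/scene0.png

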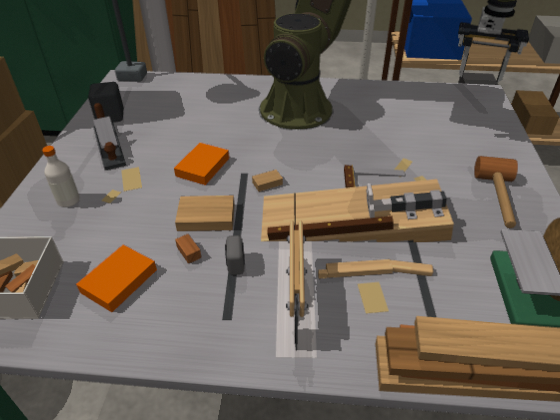

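View pics/side0.png

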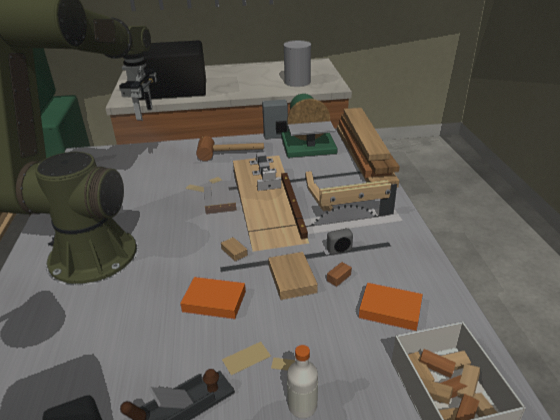

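```bash
cat > h.py <<'E'
import numpy as np,cv2
from scipy.optimize import minimize
from scipy.spatial.transform import Rotation as R
from cell import read_state, viewer, manip, models
def cam(name,s=None):
    p=viewer.camera_params(name)
    if name=="wrist":
        s=s or read_state();T=np.eye(4);T[:3,:3]=R.from_euler('xyz',s['eef_rot']).as_matrix();T[:3,3]=s['eef_pos'];T=T@p['T_tool_cam']
    else:
        T=np.eye(4);T[:3,:3]=R.from_euler('xyz',p['attitude']).as_matrix();T[:3,3]=p['eye']
    return dict(T=T,f=210/np.tan(np.radians(p['fovy'])/2),cx=p['cx'],cy=p['cy'],k1=p['k1'])
def proj(c,P):
    q=(np.atleast_2d(P)-c['T'][:3,3])@c['T'][:3,:3]
    u=np.c_[q[:,0],-q[:,1]]/-q[:,2:];u=u*(1+c['k1']*(u**2).sum(1,keepdims=True))
    return u*c['f']+[c['cx'],c['cy']]
def box(x0,x1,y0,y1,z0,z1):
    return np.array([[x,y,z] for x in(x0,x1) for y in(y0,y1) for z in(z0,z1)],float)
def bedT(v):   # v: x,y,yaw(deg) -> bed to world
    return R.from_euler('z',v[2],degrees=True).as_matrix()@R.from_euler('x',8,degrees=True).as_matrix(),np.array([v[0],v[1],0.])
def tow(v,P): M,t=bedT(v);return np.atleast_2d(P)@M.T+t
def flat(v,P): return np.atleast_2d(P)@R.from_euler('z',v[2],degrees=True).as_matrix().T+[v[0],v[1],0]
S=4
def mask(c,boxes):
    m=np.zeros((420*S,560*S),np.uint8)
    for b in boxes:
        u=cv2.convexHull(((proj(c,b)+.5)*S).astype(np.float32));cv2.fillConvexPoly(m,u.round().astype(int),1)
    return m>0
def fit(obs,parts,tf,v0,st=(15,15,5)):
    obs=[(c,np.kron(m,np.ones((S,S),bool))) for c,m in obs]
    def cost(v):
        e=0
        for c,m in obs:
            k=mask(c,[tf(v,b) for b in parts]);e-= (k&m).sum()/(k|m).sum()
        return e
    v0=np.array(v0,float)
    for q in(1,.3):
        r=minimize(cost,v0,method='Nelder-Mead',options=dict(initial_simplex=np.vstack([v0]+[v0+q*np.eye(3)[i]*st[i] for i in range(3)]),xatol=.05,fatol=1e-4));v0=r.x
    return r.x,r.fun/len(obs)
def back(c,uv,z):
    u=(np.array(uv)-[c['cx'],c['cy']])/c['f'];k=u.copy()
    for _ in range(5): k=u/(1+c['k1']*(k**2).sum())
    d=c['T'][:3,:3]@[k[0],-k[1],-1];o=c['T'][:3,3];return o+d*(z-o[2])/d[2]
BED=[box(-100,70,0,460,-3,0),box(50,70,20,320,0,26),box(-14,14,325,455,0,32)]
BLK=[box(-50,50,-70,70,0,32)]
E
python3 - <<'E'
from h import *
import pickle
cs={n:cam(n) for n in("scene","side")}
M={}
for n in cs:
    viewer.camera(n)
    for l in("tube_mouth","blank","stop_tab"): M[n,l]=models.cut_out(n,l)
def near(n,l,uv): return min(M[n,l],key=lambda d:np.hypot(*(np.argwhere(d['region']).mean(0)[::-1]-uv)))['region']
b0=back(cs['side'],(292,275),16);print('blank',b0, back(cs['scene'],(205,212),16))
obs=[('scene',(205,212)),('side',(292,275))]
for use in (obs,obs[:1],obs[1:]):
    print('blankfit',fit([(cs[n],near(n,'blank',u)) for n,u in use],BLK,flat,[b0[0],b0[1],0]))
t0=back(cs['side'],(272,243),0);print(t0)
print(back(cs['side'],(268.4,172),100),back(cs['scene'],(375,185),100))
v,f=fit([(cs[n],near(n,'tube_mouth',u)) for n,u in(('scene',(356,210)),('side',(269,203)))],BED,tow,[t0[0],t0[1],0]);print('bed',v,f)
v,f=fit([(cs['side'],near('side','tube_mouth',(269,203)))],BED,tow,v);print('bed side',v,f)
im=[]
for n,(x,y) in(('scene',(160,130)),('side',(170,130))):
    I=cv2.imread(f'pics/{n}0.png');I=cv2.resize(I[y:y+150,x:x+310],None,fx=2.58,fy=2,interpolation=cv2.INTER_CUBIC) if 0 else cv2.resize(I[y:y+180,x:x+310],None,fx=2.5,fy=1.65*1,interpolation=cv2.INTER_CUBIC)
    for P in [tow(v,[[-100,0,0],[70,0,0],[70,460,0],[-100,460,0]]),tow(v,[[50,20,26],[50,320,26]])]:
        u=(proj(cs[n],P)-[x,y])*[2.5,1.65];cv2.polylines(I,[u.round().astype(int)],True,(255,255,0),1)
    im.append(I)
cv2.imwrite('pics/c1.png',np.vstack(im))
E
```

```text
blank [ 561.52145774 -199.17588852   16.        ] [ 559.36081125 -196.08520579   16.        ]
blankfit (array([ 560.48658215, -195.81600622,    6.85543268]), np.float64(-0.9585341488938375))
blankfit (array([ 559.04573588, -195.31288908,    7.85513943]), np.float64(-0.9667542626657704))
blankfit (array([ 560.64045479, -198.02417327,    6.18044864]), np.float64(-0.9660002767017155))
[525.53786657 -30.18693227   0.        ]
[545.05647301 222.56664842 100.        ] [516.00995097 227.51645565 100.        ]
bed [562.03310655 -50.13384228   3.73010822] -0.9517928772748115
bed side [562.6553341  -49.5207153    4.27169388] -0.9781759677736294
```

View pics/c1.png

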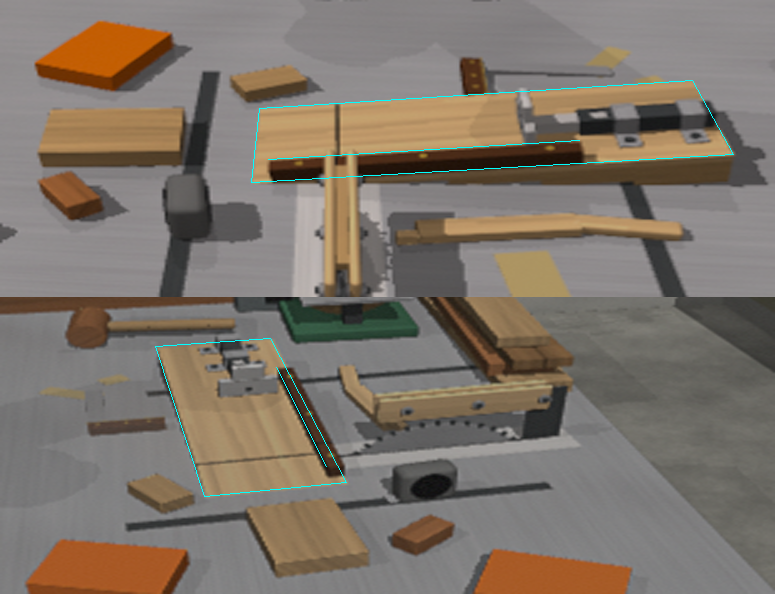

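>>> carry_out(
  deltas=[
    {"dp":[-474,-206,0],"roll":-17.8,"gripper":-0.1},
    {"dp":[-474,-206,0],"roll":-17.8,"gripper":-0.1},
    {"dp":[-474,-206,0],"roll":-17.8,"gripper":-0.1},
    {"dp":[-474,-206,0],"roll":-17.8,"gripper":-0.1},
    {"dp":[-474,-206,0],"roll":-17.8,"gripper":-0.1},
    {"dp":[-474,-206,0],"roll":-17.8,"gripper":-0.1},
    {"dp":[-474,-206,0],"roll":-17.8,"gripper":-0.1},
    {"dp":[-474,-206,0],"roll":-17.8,"gripper":-0.1},
    {"dp":[-474,-206,0],"roll":-17.8,"gripper":-0.1},
    {"dp":[-474,-206,0],"roll":-17.8,"gripper":-0.1},
    {"dp":[-474,-206,0],"roll":-17.8,"gripper":-0.1},
    {"dp":[-474,-206,0],"roll":-17.8,"gripper":-0.1},
  ],
)

```text
clock: 2.75
eef_pos: [524.2, 235.3, 205.6]
eef_rot: [3.142, 0.0, -3.069]
wrist_force: [0.5, 0.7, 0.2]
finger_gap: 42.3
finger_force: 0.0
```

>>> carry_out(
  deltas=[
    {"dp":[0,0,0],"roll":0,"gripper":-0.1},
    {"dp":[0,0,0],"roll":0,"gripper":-0.1},
    {"dp":[0,0,0],"roll":0,"gripper":-0.1},
  ],
)

```text
clock: 3.0
eef_pos: [522.4, 237.2, 205.3]
eef_rot: [3.142, -0.0, -3.069]
wrist_force: [0.1, 1.1, 0.2]
finger_gap: 42.1
finger_force: 0.0
```

```bash
python3 - <<'E'
from h import *
s=read_state();c=cam('wrist',s);I=viewer.camera('wrist')[:,:,::-1].copy()
for l in("stop_tab","tube_mouth","lock_button"):
    print(l,[(round(d['p'],2),d['box']) for d in models.cut_out('wrist',l)[:3]])
cv2.imwrite('pics/w1raw.png',I)
v=[562.5,-49.7,4.1]
for P in [[[-100,0,0],[70,0,0],[70,460,0],[-100,460,0]],[[50,20,26],[50,320,26],[50,320,0]],[[-14,325,32],[14,325,32],[14,455,32],[-14,455,32]],[[-22,280,74],[22,280,74],[22,290,74],[-22,290,74]]]:
    cv2.polylines(I,[proj(c,tow(v,P)).round().astype(int)],True,(255,255,0),1)
cv2.imwrite('pics/w1.png',I); print(s['eef_pos'],s['eef_rot'])
E
```

```text
stop_tab [(0.93, [250.1, 181.8, 332.2, 253.3]), (0.7, [235.8, 296.0, 323.6, 305.4]), (0.58, [0.0, 37.7, 82.4, 117.1])]
tube_mouth [(0.6, [53.1, 122.9, 440.7, 277.3])]
lock_button []
[522.40487695 237.1913223  205.27092196] [ 3.14152135e+00 -4.75239595e-04 -3.06903364e+00]
```

View pics/w1.png

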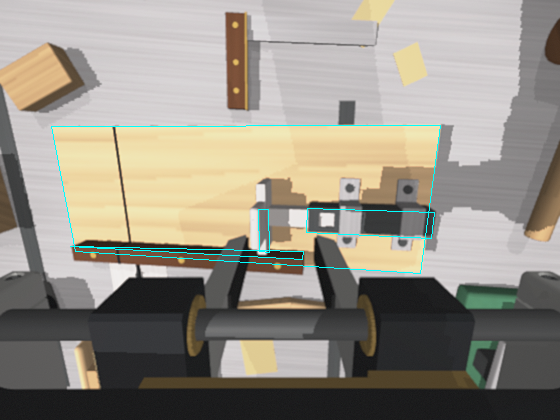

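```bash
python3 - <<'E'
from h import *
c=cam('wrist')
I=cv2.imread('pics/w1raw.png');x,y=220,150
A=cv2.resize(I[y:y+130,x:x+230],None,fx=3.4,fy=3.4,interpolation=cv2.INTER_CUBIC)
B=A.copy();v=[562.5,-49.7,4.1]
d=0
for P in [[[-22,280,74],[22,280,74],[22,290,74],[-22,290,74]],[[-40,280,42],[40,280,42],[40,290,42],[-40,290,42]],[[-14,325,32],[14,325,32],[14,455,32],[-14,455,32]],[[-6,339,32],[6,339,32],[6,351,32],[-6,351,32]]]:
    P=np.array(P,float)
    cv2.polylines(A,[((proj(c,tow(v,P))-[x,y])*3.4).round().astype(int)],True,(255,0,255),1)
cv2.imwrite('pics/w2.png',A)
E
```

```text
(no output)
```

View pics/w2.png

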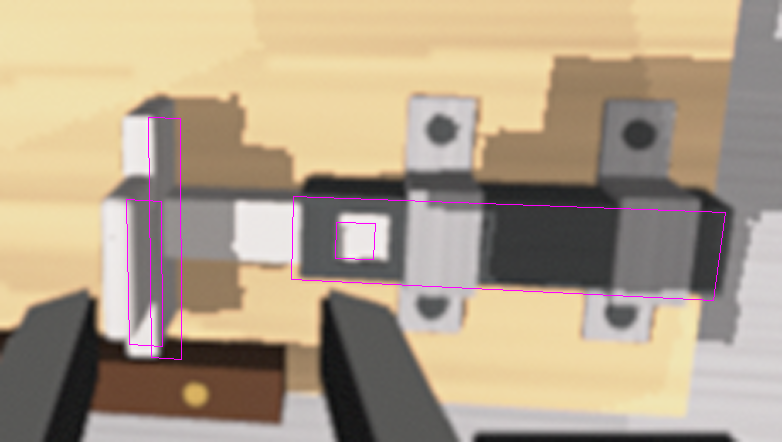

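>>> carry_out(
  deltas=[
    {"dp":[-18.5,-22,40],"roll":0,"gripper":-0.1},
    {"dp":[-18.5,-22,80],"roll":0,"gripper":-0.1},
    {"dp":[-18.5,-22,110],"roll":0,"gripper":-0.1},
    {"dp":[-18.5,-22,124],"roll":0,"gripper":-0.1},
    {"dp":[-18.5,-22,124],"roll":0,"gripper":-0.1},
    {"dp":[-18.5,-22,124],"roll":0,"gripper":-0.1},
    {"dp":[-18.5,-22,124],"roll":0,"gripper":-1},
    {"dp":[-18.5,-22,124],"roll":0,"gripper":-1},
    {"dp":[-18.5,-22,124],"roll":0,"gripper":-1},
    {"dp":[-18.5,-22,124],"roll":0,"gripper":-1},
    {"dp":[-18.5,-22,124],"roll":0,"gripper":-1},
    {"dp":[-18.5,-22,124],"roll":0,"gripper":-1},
  ],
  newtons=15,
)

```text
clock: 4.2
eef_pos: [543.2, 216.1, 82.3]
eef_rot: [-3.141, 0.001, -3.069]
wrist_force: [-1.5, -4.6, 6.1]
finger_gap: 13.1
finger_force: 14.9
```

>>> carry_out(
  deltas=[
    {"dp":[0,-9.9,1.4],"roll":0,"gripper":-1},
    {"dp":[0,-19.8,2.8],"roll":0,"gripper":-1},
    {"dp":[0,-29.7,4.2],"roll":0,"gripper":-1},
    {"dp":[0,-39.6,5.6],"roll":0,"gripper":-1},
    {"dp":[0,-49.5,7.0],"roll":0,"gripper":-1},
    {"dp":[0,-59.4,8.4],"roll":0,"gripper":-1},
    {"dp":[0,-64.4,9.0],"roll":0,"gripper":-1},
    {"dp":[0,-64.4,9.0],"roll":0,"gripper":-1},
  ],
)

```text
clock: 4.87
eef_pos: [548.1, 151.6, 73.2]
eef_rot: [3.141, 0.001, -3.07]
wrist_force: [-0.4, -5.4, 4.4]
finger_gap: 13.2
finger_force: 14.8
```

>>> carry_out(
  deltas=[
    {"dp":[0,-1.5,0.2],"roll":0,"gripper":-1},
    {"dp":[0,-3,0.4],"roll":0,"gripper":-1},
    {"dp":[0,-3,0.4],"roll":0,"gripper":-1},
  ],
)

```text
clock: 5.12
eef_pos: [548.2, 149.5, 72.9]
eef_rot: [3.141, 0.002, -3.069]
wrist_force: [-0.6, 1.3, 5.2]
finger_gap: 13.1
finger_force: 14.9
```

```bash
python3 - <<'E'
from h import *
s=read_state();c=cam('wrist',s);I=viewer.camera('wrist')[:,:,::-1].copy()
print([(round(d['p'],2),d['box']) for d in models.cut_out('wrist','lock_button')[:3]])
h=proj(c,tow([561.5,-47.5,4.1],[[0,345,32]]))[0];print(h)
m=proj(c,tow([561.5,-47.5,4.1],[[0,204,42]]))[0]
x,y=210,60;A=cv2.resize(I[y:y+200,x:x+300],None,fx=2.6,fy=2.6,interpolation=cv2.INTER_CUBIC)
cv2.imwrite('pics/w3.png',A)
E
```

```text
[(0.89, [490.4, 241.5, 518.2, 262.1])]
[502.23821008 251.57025766]
```

View pics/w3.png

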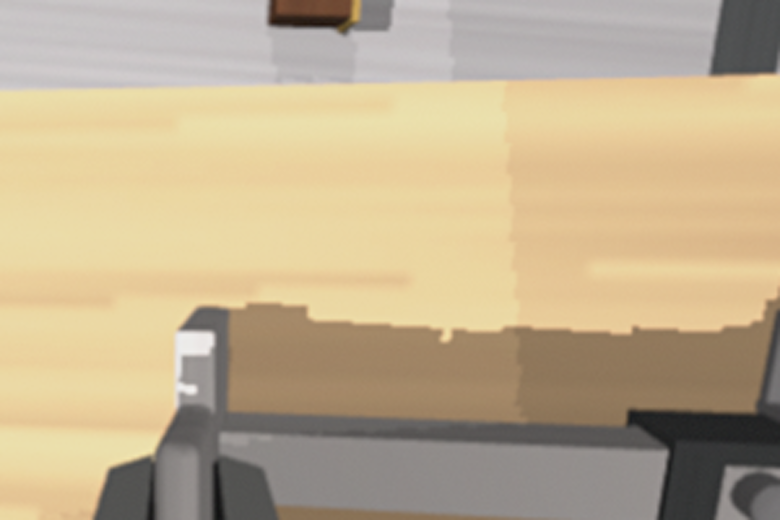

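>>> carry_out(
  deltas=[
    {"dp":[0,0,0],"roll":0,"gripper":0},
    {"dp":[0,0,0],"roll":0,"gripper":0},
    {"dp":[0,0,0],"roll":0,"gripper":0},
    {"dp":[0,0,-40],"roll":0,"gripper":0},
    {"dp":[0,0,-80],"roll":0,"gripper":0},
    {"dp":[0,0,-120],"roll":0,"gripper":0.4},
    {"dp":[0,0,-140],"roll":0,"gripper":0.4},
    {"dp":[14,-465,-140],"roll":-90,"gripper":0.4},
    {"dp":[14,-465,-140],"roll":-90,"gripper":0.4},
    {"dp":[14,-465,-140],"roll":-90,"gripper":0.4},
    {"dp":[14,-465,-140],"roll":-90,"gripper":0.4},
    {"dp":[14,-465,-140],"roll":-90,"gripper":0.4},
  ],
)

```text
clock: 6.22
eef_pos: [556.1, -43.7, 212.1]
eef_rot: [3.142, -0.0, -2.489]
wrist_force: [0.8, 0.1, 0.1]
finger_gap: 66.2
finger_force: 0.0
```

>>> carry_out(
  deltas=[
    {"dp":[159,-226,0],"roll":-56.7,"gripper":0.4},
    {"dp":[159,-226,0],"roll":-56.7,"gripper":0.4},
    {"dp":[159,-226,0],"roll":-56.7,"gripper":0.4},
    {"dp":[159,-226,0],"roll":-56.7,"gripper":0.4},
    {"dp":[159,-226,0],"roll":-56.7,"gripper":0.4},
    {"dp":[159,-226,0],"roll":-56.7,"gripper":0.4},
    {"dp":[159,-226,0],"roll":-56.7,"gripper":0.4},
    {"dp":[159,-226,0],"roll":-56.7,"gripper":0.4},
    {"dp":[159,-226,0],"roll":-56.7,"gripper":0.4},
    {"dp":[159,-226,0],"roll":-56.7,"gripper":0.4},
    {"dp":[159,-226,0],"roll":-56.7,"gripper":0.4},
    {"dp":[159,-226,0],"roll":-56.7,"gripper":0.4},
  ],
)

```text
clock: 7.22
eef_pos: [533.4, -16.3, 113.6]
eef_rot: [-2.937, -0.248, -1.941]
wrist_force: [0.2, -0.3, 0.3]
finger_gap: 66.0
finger_force: 0.0
```

```bash
python3 - <<'E'
from h import *
s=read_state();c=cam('wrist',s);I=viewer.camera('wrist')[:,:,::-1].copy()
print(s['eef_pos'],s['eef_rot'][2]*57.3,s['joints'].round(2))
v=[561.5,-47.5,4.1]
ms=models.cut_out('wrist','blank')
for d in ms:
    print(round(d['p'],2),d['box'],fit([(c,d['region'])],BLK,flat,[560,-196,6]))
for P in [[[-100,0,0],[70,0,0],[70,460,0],[-100,460,0]],[[50,20,26],[50,320,26],[50,320,0]]]:
    cv2.polylines(I,[proj(c,tow(v,P)).round().astype(int)],True,(255,255,0),1)
cv2.polylines(I,[proj(c,flat([560,-196,6.8],[[-50,-70,32],[50,-70,32],[50,70,32],[-50,70,32]])).round().astype(int)],True,(255,0,255),1)
cv2.imwrite('pics/w4.png',I)
E
```

```text
[533.36487142 -16.3109578  113.62471713] -111.22051697190705 [ 0.05  0.33  1.75 -0.37  1.01 -2.55]
0.85 [149.2, 0.0, 294.8, 161.0] (array([ 560.05646373, -194.30989817,    6.59359376]), np.float64(-0.9849379120036793))
0.63 [2.6, 0.0, 85.2, 87.6] (array([ 560., -196.,    6.]), np.float64(0.0))
0.53 [333.8, 0.0, 380.6, 6.4] (array([ 560., -196.,    6.]), np.float64(0.0))
```

View pics/w4.png

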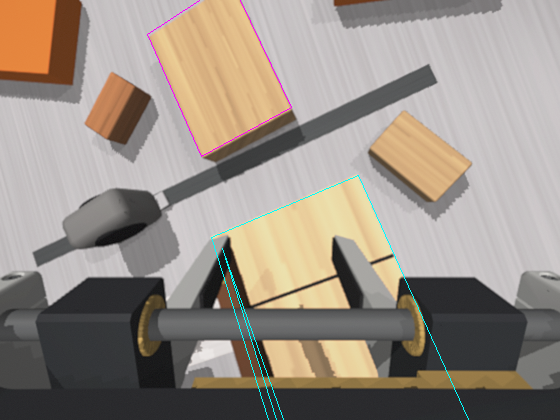

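>>> carry_out(
  deltas=[
    {"dp":[0,0,-40],"roll":10,"gripper":0.4},
    {"dp":[0,0,-60],"roll":20,"gripper":0.4},
    {"dp":[0,0,-80],"roll":30,"gripper":0.4},
    {"dp":[0,0,-80],"roll":35,"gripper":0.4},
    {"dp":[0,0,-80],"roll":35,"gripper":0.4},
  ],
)

```text
clock: 7.73
eef_pos: [526.6, 7.1, 192.4]
eef_rot: [-2.832, -0.083, -2.549]
wrist_force: [-0.6, -0.4, -0.2]
finger_gap: 65.7
finger_force: 0.0
```

```bash
python3 - <<'E'
from h import *
s=read_state();print(s['joints'].round(4),s['eef_pos'],s['eef_rot'])
print(R.from_euler('xyz',s['eef_rot']).as_matrix().round(3))
E
```

```text
[ 0.1014  0.2263  1.6785 -0.3373  1.1797 -1.954 ] [526.57946957   7.14826226 192.36598944] [-2.83189544 -0.08290053 -2.54926038]
[[-0.827 -0.553  0.105]
 [-0.556  0.776 -0.297]
 [ 0.083 -0.304 -0.949]]
```

>>> carry_out(
  deltas=[
    {"dp":[8,-30,-95],"roll":86,"gripper":0.4},
    {"dp":[8,-30,-95],"roll":86,"gripper":0.4},
    {"dp":[8,-30,-95],"roll":86,"gripper":0.4},
    {"dp":[8,-30,-95],"roll":86,"gripper":0.4},
    {"dp":[8,-30,-95],"roll":86,"gripper":0.4},
    {"dp":[8,-30,-95],"roll":86,"gripper":0.4},
    {"dp":[8,-30,-95],"roll":86,"gripper":0.4},
    {"dp":[8,-30,-95],"roll":86,"gripper":0.4},
    {"dp":[8,-30,-95],"roll":86,"gripper":0.4},
    {"dp":[8,-30,-95],"roll":86,"gripper":0.4},
    {"dp":[8,-30,-95],"roll":86,"gripper":0.4},
    {"dp":[8,-30,-95],"roll":86,"gripper":0.4},
  ],
)

```text
clock: 8.73
eef_pos: [526.5, 7.4, 291.0]
eef_rot: [-3.03, 0.3, 2.264]
wrist_force: [0.3, -0.5, -0.8]
finger_gap: 65.9
finger_force: 0.0
```

>>> carry_out(
  deltas=[
    {"dp":[0,0,0],"roll":86,"gripper":0.4},
    {"dp":[0,0,0],"roll":86,"gripper":0.4},
    {"dp":[0,0,0],"roll":86,"gripper":0.4},
    {"dp":[0,0,0],"roll":86,"gripper":0.4},
    {"dp":[0,0,0],"roll":86,"gripper":0.4},
    {"dp":[0,0,0],"roll":86,"gripper":0.4},
    {"dp":[0,0,0],"roll":86,"gripper":0.4},
    {"dp":[0,0,0],"roll":86,"gripper":0.4},
    {"dp":[0,0,0],"roll":86,"gripper":0.4},
    {"dp":[0,0,0],"roll":86,"gripper":0.4},
    {"dp":[0,0,0],"roll":86,"gripper":0.4},
    {"dp":[0,0,0],"roll":86,"gripper":0.4},
  ],
)

```text
clock: 9.73
eef_pos: [526.5, 7.4, 291.1]
eef_rot: [2.848, 0.127, 0.728]
wrist_force: [-0.7, -0.2, 0.6]
finger_gap: 65.9
finger_force: 0.0
```

>>> carry_out(
  deltas=[
    {"dp":[0,0,0],"roll":75,"gripper":0.4},
    {"dp":[0,0,0],"roll":75,"gripper":0.4},
    {"dp":[0,0,0],"roll":75,"gripper":0.4},
    {"dp":[0,0,0],"roll":75,"gripper":0.4},
    {"dp":[0,0,0],"roll":75,"gripper":0.4},
    {"dp":[0,0,0],"roll":75,"gripper":0.4},
    {"dp":[0,0,0],"roll":75,"gripper":0.4},
    {"dp":[0,0,0],"roll":75,"gripper":0.4},
    {"dp":[0,0,0],"roll":75,"gripper":0.4},
    {"dp":[0,0,0],"roll":75,"gripper":0.4},
    {"dp":[0,0,0],"roll":75,"gripper":0.4},
    {"dp":[0,0,0],"roll":75,"gripper":0.4},
  ],
)

```text
clock: 10.73
eef_pos: [526.5, 7.4, 291.0]
eef_rot: [2.936, -0.247, -0.533]
wrist_force: [0.3, -0.7, -0.8]
finger_gap: 65.7
finger_force: 0.0
```

```bash
python3 - <<'E'
from h import *
s=read_state();print(s['clock'],s['joints'].round(4),s['eef_pos'],s['eef_rot'])
print(R.from_euler('xyz',s['eef_rot']).as_matrix().round(3))
E
```

```text
10.7333 [ 0.1019  0.1546  1.5322 -0.3164  1.3887  2.2786] [526.46026205   7.3992509  290.97399222] [ 2.93627037 -0.24676781 -0.532919  ]
[[ 0.835 -0.54   0.102]
 [-0.493 -0.818 -0.297]
 [ 0.244  0.198 -0.949]]
```

>>> carry_out(
  deltas=[
    {"dp":[0,0,0],"roll":7,"gripper":0.4},
    {"dp":[0,0,0],"roll":14,"gripper":0.4},
    {"dp":[0,0,0],"roll":21,"gripper":0.4},
    {"dp":[0,0,0],"roll":24,"gripper":0.4},
    {"dp":[0,0,0],"roll":24,"gripper":0.4},
  ],
)

```text
clock: 11.15
eef_pos: [528.7, -26.7, 301.9]
eef_rot: [3.06, -0.277, -0.915]
wrist_force: [-0.1, 0.9, -0.4]
finger_gap: 66.1
finger_force: 0.0
```

```bash
cat > st.py <<'E'
from h import *
s=read_state();print(s['clock'],s['joints'].round(4),s['eef_pos'].round(1))
print(R.from_euler('xyz',s['eef_rot']).as_matrix().round(3))
E
python3 st.py
```

```text
11.15 [ 0.0171  0.1409  1.5174 -0.2751  1.3889  2.5513] [528.7 -26.7 301.9]
[[ 0.587 -0.803  0.102]
 [-0.762 -0.59  -0.265]
 [ 0.274  0.078 -0.959]]
```

>>> carry_out(
  deltas=[
    {"dp":[0,0,0],"roll":7,"gripper":0.4},
    {"dp":[0,0,0],"roll":14,"gripper":0.4},
    {"dp":[0,0,0],"roll":21,"gripper":0.4},
    {"dp":[0,0,0],"roll":28,"gripper":0.4},
    {"dp":[0,0,0],"roll":28,"gripper":0.4},
  ],
)

```text
clock: 11.57
eef_pos: [511.5, -112.9, 314.0]
eef_rot: [-3.078, -0.196, -1.193]
wrist_force: [0.8, -0.4, 0.1]
finger_gap: 65.5
finger_force: 0.0
```

```bash
python3 st.py
```

```text
11.5667 [-0.2231  0.0832  1.5416 -0.1273  1.3541  2.5518] [ 511.5 -112.9  314. ]
[[ 0.362 -0.923  0.131]
 [-0.912 -0.38  -0.157]
 [ 0.195 -0.063 -0.979]]
```

>>> carry_out(
  deltas=[
    {"dp":[-268,-19,-47],"roll":-50,"gripper":0.4},
    {"dp":[-268,-19,-47],"roll":-50,"gripper":0.4},
    {"dp":[-268,-19,-47],"roll":-50,"gripper":0.4},
    {"dp":[-268,-19,-47],"roll":-50,"gripper":0.4},
    {"dp":[-268,-19,-47],"roll":-50,"gripper":0.4},
    {"dp":[-268,-19,-47],"roll":-50,"gripper":0.4},
    {"dp":[-268,-19,-47],"roll":-50,"gripper":0.4},
    {"dp":[-536,-38,-94],"roll":-65,"gripper":0.4},
    {"dp":[-536,-38,-94],"roll":-65,"gripper":0.4},
    {"dp":[-536,-38,-94],"roll":-65,"gripper":0.4},
    {"dp":[-536,-38,-94],"roll":-65,"gripper":0.4},
    {"dp":[-536,-38,-94],"roll":-65,"gripper":0.4},
  ],
)

```text
clock: 12.57
eef_pos: [359.4, 346.4, 304.9]
eef_rot: [2.988, -0.139, -0.039]
wrist_force: [0.8, 0.0, 0.1]
finger_gap: 65.7
finger_force: 0.0
```

```bash
python3 st.py
```

```text
12.5667 [ 0.8042  0.1452  1.4935 -0.2055  1.5273  2.436 ] [359.4 346.4 304.9]
[[ 0.99  -0.059  0.131]
 [-0.038 -0.987 -0.158]
 [ 0.139  0.151 -0.979]]
```

>>> carry_out(
  deltas=[
    {"dp":[0,0,0],"roll":7,"gripper":0.4},
    {"dp":[0,0,0],"roll":14,"gripper":0.4},
    {"dp":[0,0,0],"roll":21,"gripper":0.4},
    {"dp":[0,0,0],"roll":28,"gripper":0.4},
    {"dp":[0,0,0],"roll":28,"gripper":0.4},
  ],
)

```text
clock: 12.98
eef_pos: [409.4, 276.6, 317.1]
eef_rot: [3.086, -0.121, -0.379]
wrist_force: [-0.1, -0.4, -0.6]
finger_gap: 65.7
finger_force: 0.0
```

```bash
python3 st.py
```

```text
12.9833 [ 0.5917  0.1     1.509  -0.1315  1.5103  2.5518] [409.4 276.6 317.1]
[[ 0.922 -0.376  0.092]
 [-0.368 -0.925 -0.096]
 [ 0.121  0.055 -0.991]]
```

>>> carry_out(
  deltas=[
    {"dp":[-28,-22,-4],"roll":4,"gripper":0.4},
    {"dp":[-55,-44,-9],"roll":8,"gripper":0.4},
    {"dp":[-82,-66,-13],"roll":12,"gripper":0.4},
    {"dp":[-110,-87,-18],"roll":12,"gripper":0.4},
    {"dp":[-110,-87,-18],"roll":12,"gripper":0.4},
  ],
)

```text
clock: 13.4
eef_pos: [433.9, 224.9, 331.0]
eef_rot: [3.126, -0.098, -0.525]
wrist_force: [0.1, 0.0, 0.3]
finger_gap: 66.1
finger_force: 0.0
```

```bash
python3 st.py
```

```text
13.4 [ 0.4533  0.0711  1.5067 -0.0903  1.5224  2.5521] [433.9 224.9 331. ]
[[ 0.861 -0.502  0.077]
 [-0.499 -0.865 -0.063]
 [ 0.098  0.016 -0.995]]
```

>>> carry_out(
  deltas=[
    {"dp":[-228,-105,-4],"roll":-38,"gripper":0.4},
    {"dp":[-228,-105,-4],"roll":-38,"gripper":0.4},
    {"dp":[-228,-105,-4],"roll":-38,"gripper":0.4},
    {"dp":[-228,-105,-4],"roll":-38,"gripper":0.4},
    {"dp":[-228,-105,-4],"roll":-38,"gripper":0.4},
    {"dp":[-228,-105,-4],"roll":-38,"gripper":0.4},
    {"dp":[-228,-105,-4],"roll":-38,"gripper":0.4},
    {"dp":[-228,-105,-4],"roll":-31,"gripper":0.4},
    {"dp":[-228,-105,-4],"roll":-24,"gripper":0.4},
    {"dp":[-228,-105,-4],"roll":-17,"gripper":0.4},
    {"dp":[-228,-105,-4],"roll":-10,"gripper":0.4},
    {"dp":[-228,-105,-4],"roll":-4,"gripper":0.4},
  ],
)

```text
clock: 14.4
eef_pos: [343.8, 376.2, 312.9]
eef_rot: [-3.138, -0.023, -0.213]
wrist_force: [0.0, -0.1, -0.9]
finger_gap: 65.8
finger_force: 0.0
```

```bash
python3 st.py
```

```text
14.4 [ 0.768   0.139   1.4697 -0.0177  1.5173  2.5526] [343.8 376.2 312.9]
[[ 0.977 -0.211  0.023]
 [-0.211 -0.977 -0.002]
 [ 0.023 -0.003 -1.   ]]
```

>>> carry_out(
  deltas=[
    {"dp":[230,400,40],"roll":-78,"gripper":0.4},
    {"dp":[230,400,40],"roll":-78,"gripper":0.4},
    {"dp":[230,400,40],"roll":-78,"gripper":0.4},
    {"dp":[230,400,40],"roll":-78,"gripper":0.4},
    {"dp":[230,400,40],"roll":-78,"gripper":0.4},
    {"dp":[230,400,40],"roll":-78,"gripper":0.4},
    {"dp":[230,400,40],"roll":-78,"gripper":0.4},
    {"dp":[230,400,40],"roll":-78,"gripper":0.4},
    {"dp":[230,400,40],"roll":-78,"gripper":0.4},
    {"dp":[230,400,40],"roll":-78,"gripper":0.4},
    {"dp":[230,400,40],"roll":-78,"gripper":0.4},
    {"dp":[230,400,40],"roll":-78,"gripper":0.4},
  ],
)

```text
clock: 15.4
eef_pos: [475.1, -32.0, 280.2]
eef_rot: [3.119, -0.009, 1.082]
wrist_force: [1.0, 0.9, -0.2]
finger_gap: 65.8
finger_force: 0.0
```

```bash
cat >> st.py <<'E'
import sys
if len(sys.argv)>1:
    t=np.array(eval(sys.argv[1]),float);M=R.from_euler('xyz',s['eef_rot']).as_matrix()
    y=np.degrees(np.arctan2(M[1,0],M[0,0]))
    print('dp',(M.T@(t[:3]-s['eef_pos'])).round(1),'roll',round(y-t[3],1))
E
python3 st.py 567,-320,180,94.1
```

```text
15.4 [-1.4460e-01  6.7700e-02  1.6221e+00  7.0000e-04  1.4274e+00  3.4440e-01] [475.1 -32.  280.2]
[[ 0.47   0.882  0.024]
 [ 0.883 -0.47  -0.003]
 [ 0.009  0.023 -1.   ]]
dp [-212.   214.1  103.2] roll -32.1
```

>>> carry_out(
  deltas=[
    {"dp":[-212,214,103],"roll":-32,"gripper":0.4},
    {"dp":[-212,214,103],"roll":-32,"gripper":0.4},
    {"dp":[-212,214,103],"roll":-32,"gripper":0.4},
    {"dp":[-212,214,103],"roll":-32,"gripper":0.4},
    {"dp":[-212,214,103],"roll":-32,"gripper":0.4},
    {"dp":[-212,214,103],"roll":-32,"gripper":0.4},
    {"dp":[-212,214,103],"roll":-32,"gripper":0.4},
    {"dp":[-212,214,103],"roll":-32,"gripper":0.4},
    {"dp":[-212,214,103],"roll":-32,"gripper":0.4},
    {"dp":[-212,214,103],"roll":-32,"gripper":0.4},
    {"dp":[-212,214,103],"roll":-32,"gripper":0.4},
    {"dp":[-212,214,103],"roll":-32,"gripper":0.4},
  ],
)

```text
clock: 16.4
eef_pos: [564.9, -318.0, 180.8]
eef_rot: [3.117, 0.005, 1.635]
wrist_force: [0.3, 0.1, 0.3]
finger_gap: 65.8
finger_force: 0.0
```

```bash
python3 st.py 567,-305,10,94.1; python3 - <<'E'
from h import *
s=read_state();c=cam('wrist',s);I=viewer.camera('wrist')[:,:,::-1].copy()
for d in models.cut_out('wrist','blank')[:2]: print(round(d['p'],2),d['box'],fit([(c,d['region'])],BLK,flat,[560,-195,6]))
v=[561.5,-47.5,4.1]
cs=cam('side');viewer.camera('side')
for l in('blade','tape_measure','offcut_b','stop_tab','lock_button'): print(l,[(round(d['p'],2),d['box']) for d in models.cut_out('side',l)[:2]])
# guard near end as seen in side0 raw (308,173)-(312,200)
for z in (60,90,125): print(z,back(cs,(310,185),z).round())
for y in(60,85,110): print(proj(cam('scene'),tow(v,[[50,y,26]])),end='')
E
```

```text
16.4 [-0.5737  0.5257  1.2631  0.0112  1.3301 -0.6401] [ 564.9 -318.   180.8]
[[-0.064  0.998  0.025]
 [ 0.998  0.064 -0.003]
 [-0.005  0.025 -1.   ]]
dp [ 13.6  -1.3 170.8] roll -0.4
0.92 [383.4, 162.1, 532.4, 282.7] (array([ 560., -195.,    6.]), np.float64(0.0))
0.77 [0.7, 44.1, 167.8, 187.5] (array([ 560., -195.,    6.]), np.float64(0.0))
blade [(0.71, [221.6, 161.7, 401.1, 270.8])]
tape_measure [(0.73, [326.7, 235.9, 352.6, 255.7])]
offcut_b [(0.9, [329.2, 263.7, 352.5, 284.2]), (0.61, [219.7, 237.9, 249.1, 265.1])]
stop_tab [(0.59, [262.0, 172.7, 277.9, 199.8])]
lock_button []
60 [677. 184.  60.]
90 [669. 134.  90.]
125 [658.  76. 125.]
[[284.16710782 224.82382412]][[294.36896148 223.90293152]][[304.61803149 222.97746428]]
```

>>> carry_out(
  deltas=[
    {"dp":[18,1.5,40],"roll":-0.4,"gripper":0.4},
    {"dp":[18,1.5,80],"roll":-0.4,"gripper":0.4},
    {"dp":[18,1.5,120],"roll":-0.4,"gripper":0.4},
    {"dp":[18,1.5,150],"roll":-0.4,"gripper":0.4},
    {"dp":[18,1.5,165],"roll":-0.4,"gripper":0.4},
    {"dp":[18,1.5,170],"roll":-0.4,"gripper":0.4},
    {"dp":[18,1.5,170],"roll":-0.4,"gripper":0.4},
  ],
)

```text
clock: 17.38
eef_pos: [568.7, -301.3, 8.9]
eef_rot: [3.119, 0.003, 1.64]
wrist_force: [-0.1, -0.0, 0.1]
finger_gap: 65.8
finger_force: 0.0
```

```bash
python3 - <<'E'
from h import *
v=[561.5,-47.5,4.1]
def w(x,y):
    P=tow(v,[[x,y,0]])[0]
    if y<0: P=flat(v,[[x,y,0]])[0]
    return [*P]
import subprocess
for y in(-200,-150,-60,59-8):
    p=w(-10,y);z=max(p[2],0)+11;print(y,subprocess.run(['python3','st.py',f'{p[0]},{p[1]},{z},94.1'],capture_output=True,text=True).stdout.splitlines()[-1], np.round(p,1))
E
python3 st.py
```

```text
-200 dp [53.6  0.9 -2.2] roll -0.1 [ 565.8 -247.7    0. ]
-150 dp [103.6   0.7  -2.4] roll -0.1 [ 562.3 -197.8    0. ]
-60 dp [193.6   0.5  -2.7] roll -0.1 [ 555.8 -108.1    0. ]
51 dp [304.1   0.4 -10.2] roll -0.1 [547.9   2.2   7.1]
17.3833 [-0.5484  0.703   1.4082  0.0121  1.0102 -0.6238] [ 568.7 -301.3    8.9]
[[-0.069  0.997  0.022]
 [ 0.998  0.069 -0.002]
 [-0.003  0.022 -1.   ]]
```

>>> carry_out(
  deltas=[
    {"dp":[12,0,-1],"roll":0,"gripper":0.4},
    {"dp":[24,0,-2],"roll":0,"gripper":0.4},
    {"dp":[34,0,-2],"roll":0,"gripper":0.4},
    {"dp":[44,0,-2],"roll":0,"gripper":0.4},
    {"dp":[54,0,-2],"roll":0,"gripper":0.4},
    {"dp":[64,0,-2],"roll":0,"gripper":0.4},
    {"dp":[74,0,-2],"roll":0,"gripper":0.4},
    {"dp":[84,0,-2],"roll":0,"gripper":0.4},
    {"dp":[94,0,-2],"roll":0,"gripper":0.4},
    {"dp":[104,0,-2],"roll":0,"gripper":0.4},
    {"dp":[114,0,-2],"roll":0,"gripper":0.4},
    {"dp":[120,0,-2],"roll":0,"gripper":0.4},
  ],
)

```text
clock: 18.38
eef_pos: [560.7, -180.5, 11.3]
eef_rot: [3.118, 0.004, 1.64]
wrist_force: [0.9, -2.6, 1.1]
finger_gap: 65.5
finger_force: 1.1
```

```bash
python3 - <<'E'
from h import *
s=read_state();print(s['eef_pos'],s['wrist_force'])
for n in('scene','side'):
    c=cam(n);viewer.camera(n)
    for d in models.cut_out(n,'blank'): 
        u=np.argwhere(d['region']).mean(0)[::-1]
        if 150<u[0]<350: print(n,round(d['p'],2),d['box'],fit([(c,d['region'])],BLK,flat,[560,-120,4]))
E
```

```text
[ 560.6621595  -180.47435535   11.25840756] [ 0.85241041 -2.59105659  1.08026729]
scene 0.65 [213.9, 197.1, 268.8, 232.5] (array([ 553.46372251, -101.3819565 ,    5.74445007]), np.float64(-0.9372958850424559))
scene 0.48 [222.8, 174.4, 451.9, 358.7] (array([571.98554   ,  50.29488794, -41.10637789]), np.float64(-0.14048479056658783))
side 0.86 [269.8, 237.7, 304.8, 274.7] (array([ 554.57194346, -105.13611703,   -4.30735877]), np.float64(-0.5684132648620419))
side 0.86 [179.3, 279.9, 246.9, 320.1] (array([ 560., -120.,    4.]), np.float64(0.0))
```

>>> carry_out(
  deltas=[
    {"dp":[9,0,0],"roll":0,"gripper":0.4},
    {"dp":[18,0,0],"roll":0,"gripper":0.4},
    {"dp":[28,0,0],"roll":0,"gripper":0.4},
    {"dp":[38,0,0],"roll":0,"gripper":0.4},
    {"dp":[48,0,-1],"roll":0,"gripper":0.4},
    {"dp":[58,0,-1],"roll":0,"gripper":0.4},
    {"dp":[68,0,-1],"roll":0,"gripper":0.4},
    {"dp":[78,0,-1],"roll":0,"gripper":0.4},
    {"dp":[88,0,-1],"roll":0,"gripper":0.4},
    {"dp":[98,0,-1],"roll":0,"gripper":0.4},
    {"dp":[108,0,-1],"roll":0,"gripper":0.4},
    {"dp":[112,0,-1],"roll":0,"gripper":0.4},
  ],
)

```text
clock: 19.58
eef_pos: [552.9, -68.6, 11.8]
eef_rot: [3.118, 0.004, 1.641]
wrist_force: [0.3, -1.2, -0.9]
finger_gap: 66.2
finger_force: 0.8
```

>>> carry_out(
  deltas=[
    {"dp":[9,0,-1],"roll":0,"gripper":0.4},
    {"dp":[18,0,-2],"roll":0,"gripper":0.4},
    {"dp":[27,0,-3],"roll":0,"gripper":0.4},
    {"dp":[36,0,-4],"roll":0,"gripper":0.4},
    {"dp":[45,0,-5],"roll":0,"gripper":0.4},
    {"dp":[52,0,-6],"roll":0,"gripper":0.4},
    {"dp":[57,0,-7],"roll":0,"gripper":0.4},
    {"dp":[57,0,-7],"roll":0,"gripper":0.4},
  ],
)

```text
clock: 20.25
eef_pos: [548.6, -11.9, 18.5]
eef_rot: [3.118, 0.004, 1.641]
wrist_force: [-0.4, 0.6, 1.2]
finger_gap: 65.9
finger_force: 0.0
```

```bash
python3 - <<'E'
from h import *
s=read_state();print(s['clock'],s['eef_pos'],s['wrist_force'])
v=[561.5,-47.5,4.1]
def onbed(p,b): # blank pose in bed plane: x,y,yaw rel
    q=b@R.from_euler('z',p[2],degrees=True).as_matrix().T+[p[0],p[1],0];return tow(v,q)
for n in('scene','side'):
    c=cam(n);I=viewer.camera(n);cv2.imwrite(f'pics/{n}5.png',I[:,:,::-1])
    for d in models.cut_out(n,'blank'): 
        u=np.argwhere(d['region']).mean(0)[::-1]
        if 230<u[0]<380 and u[1]<260: print(n,round(d['p'],2),d['box'],fit([(c,d['region'])],BLK,onbed,[-10,120,0]))
A=[cv2.resize(cv2.imread('pics/scene5.png')[160:260,230:470],(792,290)),cv2.resize(cv2.imread('pics/side5.png')[140:290,190:430],(792,300))]
cv2.imwrite('pics/c5.png',np.vstack(A))
E
```

```text
20.25 [548.64263725 -11.93394505  18.54421348] [-0.35049318  0.64391748  1.24753401]
scene 0.77 [281.4, 191.7, 334.9, 225.7] (array([-24.83101935, 120.88837664,  -1.26609084]), np.float64(-0.8170316453719034))
side 0.85 [256.9, 203.6, 288.7, 235.6] (array([ -9.77394833, 118.36848422, -10.07782731]), np.float64(-0.5101356424245458))
```

View pics/c5.png

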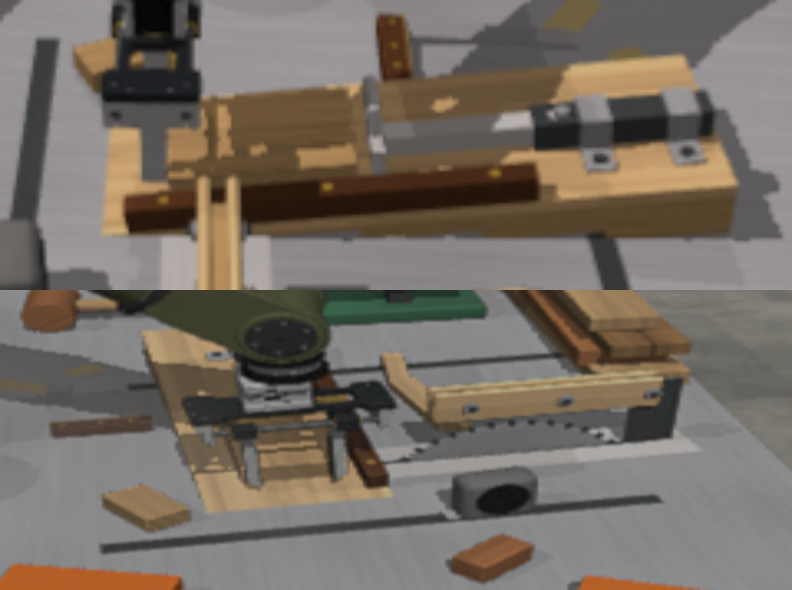

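>>> carry_out(
  deltas=[
    {"dp":[-20,0,0],"roll":0,"gripper":0.4},
    {"dp":[-30,0,-15],"roll":0,"gripper":0.4},
    {"dp":[-30,0,-50],"roll":0,"gripper":0.4},
    {"dp":[-30,0,-90],"roll":0,"gripper":0.4},
    {"dp":[-20,-20,-120],"roll":-7,"gripper":0.4},
    {"dp":[73,-85,-120],"roll":-90,"gripper":0.4},
    {"dp":[73,-85,-120],"roll":-90,"gripper":0.4},
    {"dp":[73,-85,-120],"roll":-90,"gripper":0.4},
    {"dp":[73,-85,-120],"roll":-90,"gripper":0.4},
    {"dp":[73,-85,-120],"roll":-90,"gripper":0.4},
    {"dp":[73,-85,-120],"roll":-90,"gripper":0.4},
    {"dp":[73,-85,-120],"roll":-90,"gripper":0.4},
  ],
)

```text
clock: 21.45
eef_pos: [456.1, 54.1, 136.2]
eef_rot: [3.132, 0.022, 2.643]
wrist_force: [-0.2, -0.2, -0.8]
finger_gap: 66.0
finger_force: 0.0
```

>>> carry_out(
  deltas=[
    {"dp":[0,0,0],"roll":-32,"gripper":0.4},
    {"dp":[0,0,0],"roll":-32,"gripper":0.4},
    {"dp":[0,0,0],"roll":-32,"gripper":0.4},
    {"dp":[0,0,0],"roll":-32,"gripper":0.4},
    {"dp":[0,0,0],"roll":-32,"gripper":0.4},
    {"dp":[0,0,0],"roll":-32,"gripper":0.4},
  ],
)

```text
clock: 21.95
eef_pos: [456.2, 53.9, 136.1]
eef_rot: [-3.138, 0.024, -3.085]
wrist_force: [0.7, -0.8, -0.2]
finger_gap: 66.0
finger_force: 0.0
```

```bash
python3 - <<'E'
from h import *
import subprocess
v=[561.5,-47.5,4.1]
s=read_state();c=cam('wrist',s);I=viewer.camera('wrist')[:,:,::-1].copy()
def onbed(p,b):
    q=b@R.from_euler('z',p[2],degrees=True).as_matrix().T+[p[0],p[1],0];return tow(v,q)
for d in models.cut_out('wrist','blank')[:2]: print(round(d['p'],2),d['box'],fit([(c,d['region'])],BLK,onbed,[-10,115,0]))
for P in [[[50,20,26],[50,320,26]],[[-40,199,42],[40,199,42]],[[-100,0,0],[70,0,0],[70,460,0],[-100,460,0]]]:
    cv2.polylines(I,[proj(c,tow(v,P)).round().astype(int)],True,(255,255,0),1)
cv2.imwrite('pics/w6.png',I)
p=tow(v,[[-90,112,0]])[0]
print(p,subprocess.run(['python3','st.py',f'{p[0]},{p[1]},{p[2]+14},184.1'],capture_output=True,text=True).stdout)
E
```

```text
0.63 [223.3, 236.0, 361.7, 309.0] (array([-10.3872233 , 110.9734704 ,   2.08220068]), np.float64(-0.5989401711014953))
0.58 [0.0, 2.6, 43.9, 162.6] (array([-10., 115.,   0.]), np.float64(0.0))
[463.80054629  56.69141088  15.58738731] 22.05 [ 0.04    0.1599  1.8657 -0.0039  1.0924 -1.58  ] [456.2  54.  136.1]
[[-0.998 -0.051  0.024]
 [-0.051  0.999 -0.003]
 [-0.024 -0.004 -1.   ]]
dp [ -5.2   2.7 106.7] roll -361.2
```

View pics/w6.png

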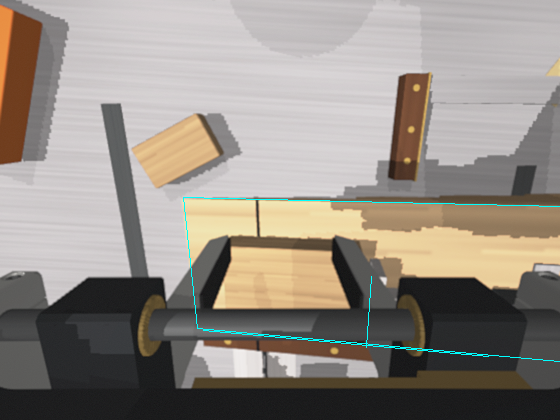

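>>> carry_out(
  deltas=[
    {"dp":[-5,3,35],"roll":-1.2,"gripper":0.4},
    {"dp":[-5,3,70],"roll":-1.2,"gripper":0.4},
    {"dp":[-5,3,95],"roll":-1.2,"gripper":0.4},
    {"dp":[-5,3,106],"roll":-1.2,"gripper":0.4},
    {"dp":[-5,3,106],"roll":-1.2,"gripper":0.4},
    {"dp":[-12,3,106],"roll":-1.2,"gripper":0.4},
    {"dp":[-18,3,106],"roll":-1.2,"gripper":0.4},
    {"dp":[-24,3,106],"roll":-1.2,"gripper":0.4},
    {"dp":[-29,3,106],"roll":-1.2,"gripper":0.4},
    {"dp":[-32,3,106],"roll":-1.2,"gripper":0.4},
    {"dp":[-34,3,106],"roll":-1.2,"gripper":0.4},
    {"dp":[-34,3,106],"roll":-1.2,"gripper":0.4},
  ],
)

```text
clock: 23.05
eef_pos: [493.0, 58.7, 31.2]
eef_rot: [-3.137, 0.024, -3.067]
wrist_force: [-0.2, -0.6, 0.2]
finger_gap: 65.5
finger_force: 0.0
```

>>> carry_out(
  deltas=[
    {"dp":[-1,0,0],"roll":0,"gripper":0.4},
    {"dp":[-2,0,0],"roll":0,"gripper":0.4},
    {"dp":[-3,0,0],"roll":0,"gripper":0.4},
  ],
)

```text
clock: 23.3
eef_pos: [495.3, 58.9, 31.1]
eef_rot: [-3.137, 0.023, -3.067]
wrist_force: [-8.6, -1.9, 4.7]
finger_gap: 66.0
finger_force: 4.9
```

>>> carry_out(
  deltas=[
    {"dp":[-0.7,0,0],"roll":0,"gripper":0.4},
    {"dp":[-1.4,0,0],"roll":0,"gripper":0.4},
  ],
)

```text
clock: 23.47
eef_pos: [495.3, 58.9, 30.9]
eef_rot: [-3.137, 0.019, -3.067]
wrist_force: [-16.7, -1.5, 12.3]
finger_gap: 65.7
finger_force: 8.2
```

>>> carry_out(
  deltas=[
    {"dp":[15,0,0],"roll":0,"gripper":0.4},
    {"dp":[28,0,-10],"roll":0,"gripper":0.4},
    {"dp":[28,0,-50],"roll":0,"gripper":0},
    {"dp":[28,0,-90],"roll":0,"gripper":-1},
    {"dp":[0,-30,-100],"roll":0,"gripper":-1},
    {"dp":[-30,-60,-100],"roll":0,"gripper":-1},
    {"dp":[-58,-90,-100],"roll":0,"gripper":-1},
    {"dp":[-58,-101,-100],"roll":0,"gripper":-1},
    {"dp":[-58,-101,-70],"roll":0,"gripper":-1},
    {"dp":[-58,-101,-35],"roll":0,"gripper":-1},
    {"dp":[-58,-101,0],"roll":0,"gripper":-1},
    {"dp":[-58,-101,10],"roll":0,"gripper":-1},
  ],
)

```text
clock: 24.47
eef_pos: [559.9, -37.1, 18.3]
eef_rot: [-3.139, 0.017, -3.067]
wrist_force: [-0.6, 0.7, -1.4]
finger_gap: 2.6
finger_force: 0.0
```

>>> carry_out(
  deltas=[
    {"dp":[0,0,5],"roll":0,"gripper":-1},
    {"dp":[0,0,5],"roll":0,"gripper":-1},
  ],
)

```text
clock: 24.63
eef_pos: [562.8, -37.3, 18.2]
eef_rot: [-3.137, 0.023, -3.067]
wrist_force: [0.1, 0.4, 1.3]
finger_gap: 0.6
finger_force: 0.0
```

>>> carry_out(
  deltas=[
    {"dp":[0,7,0],"roll":0,"gripper":-1},
    {"dp":[0,14,-1],"roll":0,"gripper":-1},
    {"dp":[0,20,-2],"roll":0,"gripper":-1},
    {"dp":[0,26,-3],"roll":0,"gripper":-1},
    {"dp":[0,30,-3],"roll":0,"gripper":-1},
    {"dp":[0,32,-4],"roll":0,"gripper":-1},
    {"dp":[0,32,-4],"roll":0,"gripper":-1},
  ],
)

```text
clock: 25.22
eef_pos: [560.2, -4.9, 22.2]
eef_rot: [-3.137, 0.024, -3.066]
wrist_force: [-0.3, -0.2, -0.1]
finger_gap: 0.5
finger_force: 0.0
```

>>> carry_out(
  deltas=[
    {"dp":[0,1,0],"roll":0,"gripper":-1},
    {"dp":[0,2,0],"roll":0,"gripper":-1},
    {"dp":[0,3,0],"roll":0,"gripper":-1},
  ],
)

```text
clock: 25.47
eef_pos: [560.2, -2.9, 22.0]
eef_rot: [-3.137, 0.024, -3.067]
wrist_force: [-0.1, -3.9, 3.5]
finger_gap: 0.4
finger_force: 2.0
```

>>> carry_out(
  deltas=[
    {"dp":[0,0.8,0],"roll":0,"gripper":-1},
    {"dp":[0,1.6,0],"roll":0,"gripper":-1},
  ],
)

```text
clock: 25.63
eef_pos: [560.1, -1.9, 22.1]
eef_rot: [-3.136, 0.024, -3.067]
wrist_force: [1.3, -14.6, 3.3]
finger_gap: 0.4
finger_force: 7.7
```

>>> carry_out(
  deltas=[
    {"dp":[0,0.6,0],"roll":0,"gripper":-1},
    {"dp":[0,0.6,0],"roll":0,"gripper":-1},
  ],
)

```text
clock: 25.8
eef_pos: [560.1, -1.9, 22.1]
eef_rot: [-3.135, 0.024, -3.067]
wrist_force: [0.1, -14.5, 2.8]
finger_gap: 0.3
finger_force: 7.4
```

>>> carry_out(
  deltas=[
    {"dp":[0,-15,0],"roll":0,"gripper":-1},
    {"dp":[0,-28,-10],"roll":0,"gripper":-1},
    {"dp":[0,-28,-50],"roll":0,"gripper":-1},
    {"dp":[0,-28,-90],"roll":0,"gripper":-1},
    {"dp":[30,-10,-120],"roll":0,"gripper":0.4},
    {"dp":[65,15,-140],"roll":0,"gripper":0.4},
    {"dp":[100,40,-160],"roll":0,"gripper":0.4},
    {"dp":[100,70,-170],"roll":0,"gripper":0.4},
    {"dp":[100,70,-170],"roll":0,"gripper":0.4},
    {"dp":[100,70,-170],"roll":0,"gripper":0.4},
  ],
)

```text
clock: 26.63
eef_pos: [450.7, 63.5, 190.7]
eef_rot: [-3.137, 0.026, -3.064]
wrist_force: [0.1, 0.3, 0.1]
finger_gap: 36.8
finger_force: 0.0
```

```bash
python3 - <<'E'
from h import *
s=read_state();print(s['eef_pos']);v=[561.5,-47.5,4.1]
c=cam('wrist',s);I=viewer.camera('wrist')[:,:,::-1].copy()
x,y=180,150;B=I[y:y+180,x:x+240]
w=cv2.resize(B,(780,585),interpolation=cv2.INTER_CUBIC)
for P in [[[50,20,26],[50,320,26]],[[-40,199,32],[50,199,32]],[[-50,59,32],[50,59,32]]]:
    cv2.polylines(w,[((proj(c,tow(v,P))-[x,y])*3.25).round().astype(int)],False,(255,0,255),1)
cv2.imwrite('pics/w7.png',w)
E
```

```text
[450.6685911   63.45378442 190.66919825]
```

View pics/w7.png

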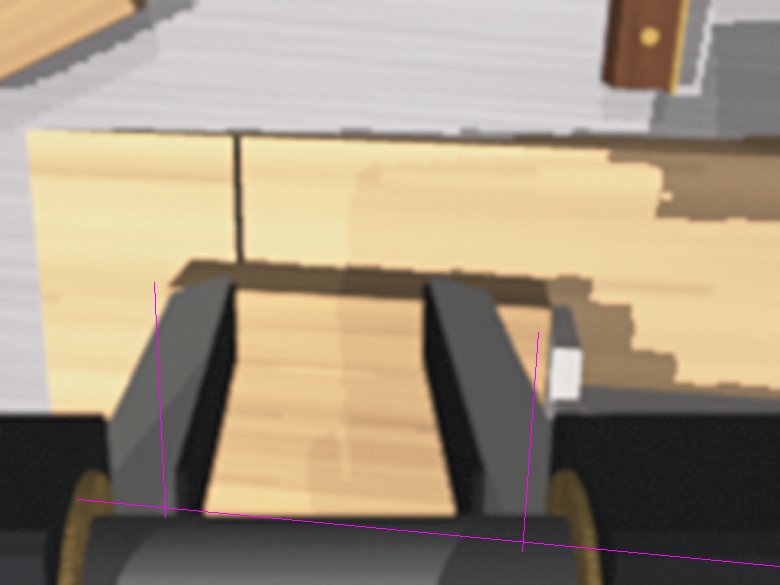

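>>> carry_out(
  deltas=[
    {"dp":[-8,8,40],"roll":0,"gripper":0.4},
    {"dp":[-8,8,80],"roll":0,"gripper":0.4},
    {"dp":[-8,8,120],"roll":0,"gripper":0.4},
    {"dp":[-8,8,150],"roll":0,"gripper":0.4},
    {"dp":[-8,8,157],"roll":0,"gripper":0.4},
    {"dp":[-16,8,157],"roll":0,"gripper":0.4},
    {"dp":[-24,8,157],"roll":0,"gripper":0.4},
    {"dp":[-32,8,157],"roll":0,"gripper":0.4},
    {"dp":[-36,8,157],"roll":0,"gripper":0.4},
    {"dp":[-38,8,157],"roll":0,"gripper":0.4},
    {"dp":[-38,8,157],"roll":0,"gripper":0.4},
  ],
)

```text
clock: 27.6
eef_pos: [492.6, 72.9, 33.8]
eef_rot: [-3.137, 0.025, -3.067]
wrist_force: [-0.3, -0.3, -0.3]
finger_gap: 66.0
finger_force: 0.0
```

>>> carry_out(
  deltas=[
    {"dp":[-1,0,0],"roll":0,"gripper":0.4},
    {"dp":[-2,0,0],"roll":0,"gripper":0.4},
    {"dp":[-2,0,0],"roll":0,"gripper":0.4},
  ],
)

```text
clock: 27.85
eef_pos: [493.8, 73.0, 33.2]
eef_rot: [-3.137, 0.024, -3.067]
wrist_force: [0.1, 0.6, -0.0]
finger_gap: 65.8
finger_force: 0.0
```

>>> carry_out(
  deltas=[
    {"dp":[-0.8,0,0],"roll":0,"gripper":0.4},
    {"dp":[-1.5,0,0],"roll":0,"gripper":0.4},
    {"dp":[-1.5,0,0],"roll":0,"gripper":0.4},
  ],
)

```text
clock: 28.1
eef_pos: [494.2, 73.1, 32.9]
eef_rot: [-3.137, 0.021, -3.067]
wrist_force: [-9.6, -1.7, 6.4]
finger_gap: 65.8
finger_force: 4.2
```

>>> carry_out(
  deltas=[
    {"dp":[15,0,0],"roll":0,"gripper":0.4},
    {"dp":[30,0,-5],"roll":0,"gripper":0.4},
    {"dp":[30,0,-45],"roll":0,"gripper":0.4},
    {"dp":[30,0,-85],"roll":0,"gripper":0.4},
    {"dp":[30,0,-125],"roll":0,"gripper":0.4},
    {"dp":[30,130,-165],"roll":0,"gripper":0.4},
    {"dp":[30,130,-185],"roll":0,"gripper":0.4},
    {"dp":[30,130,-185],"roll":0,"gripper":0.4},
    {"dp":[30,130,-185],"roll":0,"gripper":0.4},
    {"dp":[30,130,-185],"roll":0,"gripper":0.4},
  ],
)

```text
clock: 28.93
eef_pos: [451.3, 203.9, 218.8]
eef_rot: [-3.139, 0.027, -3.063]
wrist_force: [0.0, -0.7, 0.1]
finger_gap: 65.6
finger_force: 0.0
```

```bash
python3 - <<'E'
from h import *
s=read_state();print(s['clock'],s['eef_pos']);c=cam('wrist',s);viewer.camera('wrist');v=[561.5,-47.5,4.1]
def onbed(p,b): return tow(v,b@R.from_euler('z',p[2],degrees=True).as_matrix().T+[p[0],p[1],0])
print('expected button',proj(c,tow(v,[[0,345,35]])))
for l in('lock_button','blank','stop_tab'):
  for d in models.cut_out('wrist',l)[:2]: print(l,round(d['p'],2),d['box'], fit([(c,d['region'])],BLK,onbed,[0,129,0]) if l=='blank' else '')
for y in (199,):print(proj(c,tow(v,[[-40,y,42],[40,y,42],[-50,199,32],[-50,59,32],[50,59,32]])).round(1))
E
```

```text
28.9333 [451.33216871 203.93778527 218.78211659]
expected button [[346.38102069 273.15858952]]
blank 0.78 [125.8, 215.2, 236.2, 295.7] (array([5.40091921e-02, 1.30641694e+02, 1.77735036e-01]), np.float64(-0.6000759007743338))
stop_tab 0.6 [220.0, 226.0, 327.9, 294.6] 
[[224.5 236.6]
 [227.4 295.4]
 [226.8 226. ]
 [121.1 220. ]
 [131.7 289.1]]
```

```bash
python3 -c "
from cell import manip;print(manip.sign_off())"
```

```text
the job is handed in; nothing more can be done
None
```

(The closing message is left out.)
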